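Load the reader tray, release its slide and close it

ROBOT

A 6-joint arm with a two-finger parallel gripper is mounted at the origin on a cart in front of the work surface, level with it; the furniture and walls round the work are solid. World frame = base frame: x ahead of the robot, y to its left, z up, the work surface at z = 0. Lengths are in m, angles in rad, forces in N, time in s.
With the tool pointing down it reaches from about 0.275 to 0.825 m from the base axis. Payload 4.9 kg.
Tool frame: the origin (TCP) lies on the centre line of the jaws, within the pads' length; the fingertips stand r.nose_length ahead of it and the grasp point (between the pads) lies 8 mm behind it (r.nose_length is the distance from the TCP to the fingertips, in m); z points along the fingers, y is the line along which they close (so a half turn about z gives the same grasp; the last joint's range is limited). The gripper opens to 85 mm and grips with 20 to 120 N. Pads are 22 mm wide; open, the fingers measure 114 mm over their backs; the gripper's body (76 mm by 85 mm) begins 54 mm behind the grasp point. The pads swing forward as they close: fully open they stand 13 mm farther back than shut.
Start: joints at [-1.355, 0.326, -0.193, 1.052, 0, 1.437], TCP at [0.189, -0.517, 0.242] pointing down, gripper open.
Joint ranges: [-2.65, 2.65], [-0.97, 1.79], [-1.3, 1.35], [-1.93, 2.1], [-1.47, 1.37], [-3.14, 3.14]. Speed limits (rad/s): [2.57, 2.57, 3.14, 3.14, 3.14, 3.14].

INTERFACE

Orientations are given as a unit quaternion [x, y, z, w].
In Python, from station import r, viewer gives the robot as it stands.
- The arm moves only by the shell command python3 -m inch 'ROWS' [OPENING]. ROWS is JSON, a list of rows, each a list of 2 entries, a list of its own where there are three numbers: the shift along the tool's x, y, z each as a share of 150 mm, from -1 to 1, then the turn about the tool's z as a share of 60 degrees, from -1 to 1. A call has 1 to 8 rows; each row shifts and turns the commanded pose from where the row before left it, along the tool's axes as they then stand; what a row does not reach is not made up. A row lasts 1/10 s, in which the tool goes at most 50 mm and 8.59 degrees, less where a joint would pass 70% of its speed; a pose out of reach is approached as far as the arm can. A call with a number of a shift or a turn outside -1 to 1 is refused whole. A call with a gripper value outside its range is refused whole. OPENING is the closure, from -1 (fully open) to 1 (shut), set as the call begins (- or left out, the last holds). The fingers move at their own pace and stop on an object; the grip force is fixed at half the most. Time passes only in rows, so rows that do not move let the fingers close. It gives the time, the measured TCP pose, the force, the opening and the grip force at its end, in the units of the state.
- r.sense(): the state, without advancing time (a new reading comes with each control period).
- viewer.snapshot(name): name is "scene" or "side" or "wrist"; returns the picture (420x560x3 uint8, red, green, blue); there is no depth.
- viewer.camera_info(name): a dict with "intrinsics" (3x3 intrinsics, pixels), "pose" (4x4, takes a point from camera to world coordinates). Camera axes: x right, y up, looking along -z (the intrinsics and any distortion apply to the point x, -y, -z); pixel columns grow to the right and rows downward; lengths in m; the calibration is good to about 2 mm. A picture is of the moment at which its call begins: read the wrist's pose just before it. camera_info takes no time and is no camera call; for the wrist camera it gives the pose at the moment of the call.
- r.close_job(): hands the job in; it is judged then, once.
The state is a dict: "time": time; "qpos": joint angles; "qvel": joint speeds; "effort": joint torques, N m; "tcp_pos": TCP position; "ee_rot": TCP orientation; "contact_force": force on the tool from outside, world axes, zero at the start; "wrist_torque": the same for the moment, N m; "grip_width": opening from 0.0 (shut) to 1.0 (fully open); "grip_force": force on a finger pad.
Only numpy, scipy, OpenCV 4.12 (cv2) and the standard library are available. Lean on these libraries where they do the work, as an engineer would, in place of code of your own. Each camera call takes 0.05 s, during which the arm holds its last target. There are 200 camera calls.

TASK

Set the blue sample cassette into the rectangular recess in the reader's pulled-out tray and press it down until it is flush with the deck. Then press the orange release lever and, keeping it down, start the tray inward until the latch is passed; let go of the lever and push the tray fully home. Leave the other things on the bench where they are.

Things in the scene. Friction and masses are not known exactly. Their poses are not given: they have to be found in the camera images.
- reader: white benchtop reader, 200 (x) x 216 (y) x 99 high, fixed; origin under its centre on the bench; own x points from its front to its back, y to the left seen from the front. Front face at own x = -100. The tray sticks out there, 38 above the bench: a grey deck 150 wide ending in a blue front panel 12 thick, 200 wide, 10 to 70 above the bench.
- tray (a joint): travel of the tray in m along the reader's own +x: 0 = pulled out and locked (4 mm play), 0.140 = fully home. The lock is passed once the tray has gone in 14 mm with the lever down; after that the lever is not needed and the tray cannot come out again past the lock. Sliding takes about 3 N.
- recess (a point): centre of the mouth of the recess in the tray deck, axes as the reader's; with the tray out it is 175 in front of (-x) and 25 right of (-y) the reader's origin. Recess 90 (x) x 64 (y), 16 deep, 4 mm lead-in chamfer. Spring balls in its long walls stop the cassette 6 to 11 mm short of flush until it is pressed with about 10 N; below that they only grip it lightly.
- cassette: blue sample cassette, loose, about 110 g: flat body 84 (x) x 58 (y) x 16 high with a black grip ridge centred on top, 50 long (x) x 12 thick (y) x 16 high; 32 high in all. Origin at the centre of its underside. Either way round fits. When flush its origin is 16 below the recess mouth.
- lever_pad (a point): centre of the top of the lever's orange pad, 60 above the bench, 22 above the deck; axes as the reader's when up. Pad 40 (x) x 28 (y); a rib 8 high crosses it, near face 17 mm in +x from this point, so a fingertip pressing the pad can push the tray in against the rib. Rides with the tray; with the tray out it is 178 in front and 60 left (+y) of the reader's origin. 15 mm free beside it.
- lever (a joint): angle of the release lever in rad: 0 = up (locking), 0.28 = down on its stop; pivot across the tray, 36 mm behind (+x of) the pad centre. The pad centre goes down 10 mm in all, taking 3 to 6 N; above 0.2 (7 mm down) the lock is clear. Springs back when let go.
- tray_front (a point): centre of the flat outer face of the tray's blue front panel, 40 above the bench, axes as the reader's; 264 in front of the reader's origin with the tray out, 124 when home. Push here along +x.
- petri_dish: glass petri dish, 64 across, 14 high, loose bystander; origin under its centre
- vial: glass vial with a blue cap, 25 across, 63 high, loose bystander; origin under its centre
Things that resemble listed ones, but are neither listed nor needed, are in the scene too. Leave any red look-alike of the cassette alone.

How it is judged:
On the way, in this order (a step that is already met when the one before it is completed fails the run):
1. the cassette is pressed flush into the recess while the tray is still out (value of joint tray below 0.006 m and horizontal distance between cassette and recess below 0.006 m and z of cassette in the frame of recess below -0.0135 m and angle between cassette's own z axis and vertical below 0.06 rad and angle between the x axis of cassette and the x axis of recess, either way round below 0.12 rad), for 0.2 s.
2. the lever is down while the tray starts inward past its latch (value of joint lever above 0.12 rad and value of joint tray above 0.008 m).
At the end, for the whole second after the job is handed in: The tray is within 4 mm of fully home, the lever is back up (under 0.05 rad), and the cassette still sits in the recess: centred within 6 mm, within 2.5 mm of flush, level within 0.06 rad and at rest (value of joint tray above 0.136 m and value of joint lever below 0.05 rad and horizontal distance between cassette and recess below 0.006 m and z of cassette in the frame of recess below -0.0135 m and angle between cassette's own z axis and vertical below 0.06 rad and linear speed of cassette below 0.02 m/s); the robot touches nothing.
It fails at once if the petri dish or the vial is shifted by more than 40 mm or the vial is knocked over (distance of any of petri_dish, vial from where it was at the start of the episode above 0.04 m or angle between vial's own z axis and vertical above 0.6 rad).
It also fails if it takes over 58 s, if anything falls off the work surface, if the arm or the gripper's body presses on something with over 40 N, if the wrist force passes 120 N, or if a joint passes its speed limit or range.

## Working session

There is one attempt and no reset: what is moved stays moved. The work goes in short steps, Python scripts to look and compute and a shell command to move; the robot and the scene stay as the last step left them, time stands still between calls to the robot, and variables do not carry over. Pictures are saved under pics/ and viewed, at most 10 in all, crops included, and the job is handed in when it is done.

```bash
mkdir -p pics; ls; python3 - <<'E'
from station import r, viewer
import cv2, numpy as np
np.set_printoptions(precision=4,suppress=True)
for n in ["scene","side"]:
    im=viewer.snapshot(n); cv2.imwrite(f"pics/{n}0.png",im[:,:,::-1])
    c=viewer.camera_info(n); print(n,c["intrinsics"],c["pose"],[k for k in c])
s=r.sense(); print(s, r.nose_length)
E
```

```text
pics
scene [[474.8537   0.     279.0563]
 [  0.     474.8537 209.975 ]
 [  0.       0.       1.    ]] [[-0.8528  0.2192 -0.4741  0.1317]
 [-0.5223 -0.356   0.7749  0.6931]
 [ 0.0011  0.9084  0.418   0.4806]
 [ 0.      0.      0.      1.    ]] ['intrinsics', 'pose']
side [[460.3015   0.     277.0308]
 [  0.     460.3015 205.0847]
 [  0.       0.       1.    ]] [[ 0.9303  0.1804 -0.3194  0.2258]
 [-0.3664  0.4989 -0.7854 -0.9813]
 [ 0.0177  0.8477  0.5302  0.6706]
 [ 0.      0.      0.      1.    ]] ['intrinsics', 'pose']
{'time': 0.1, 'qpos': array([-1.3552,  0.3269, -0.1935,  1.052 ,  0.    ,  1.4366]), 'qvel': array([-0.0005, -0.0007,  0.0034,  0.001 ,  0.0008, -0.0005]), 'effort': array([  0.0008, -44.4238,  26.3039,   0.0079,  -0.0001,   0.    ]), 'tcp_pos': array([ 0.1884, -0.5162,  0.2416]), 'ee_rot': array([ 0.9847,  0.174 , -0.    , -0.0008]), 'contact_force': array([0.7853, 0.0186, 0.3675]), 'wrist_torque': array([-0.0155, -0.0108, -0.0058]), 'grip_force': 0.0, 'grip_width': 0.9996194181048035} 0.011
```

View pics/scene0.png

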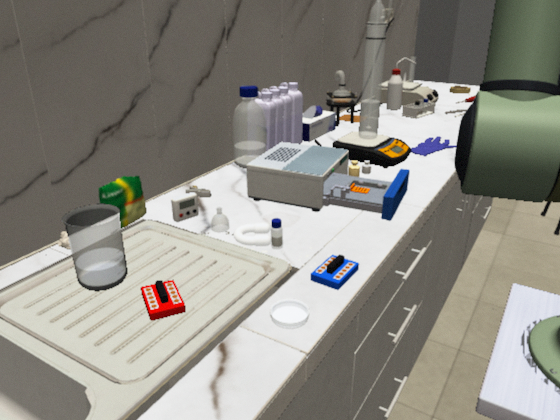

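View pics/side0.png

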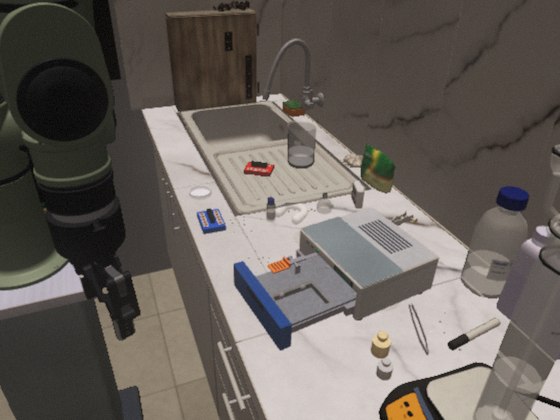

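The scene view shows the blue cassette at about (335,270), the petri dish at (290,315), the vial at (277,233) and the reader with its tray out at (360,190). The side view shows the cassette at (211,220), the blue panel from (238,265) to (287,338), the lever at (280,266) and the recess at (300,295). I'll crop in for more precise pixels.

```bash
cat > h.py <<'E'
import numpy as np, cv2
from station import r, viewer
np.set_printoptions(precision=4,suppress=True)
def ray(cam,uv,ci=None):
    c=ci or viewer.camera_info(cam); K=np.array(c["intrinsics"]);P=np.array(c["pose"])
    d=np.linalg.inv(K)@[uv[0],uv[1],1]; return P[:3,3],P[:3,:3]@(d*[1,-1,-1])
def pt(cam,uv,z,ci=None):
    o,d=ray(cam,uv,ci); return o+d*(z-o[2])/d[2]
def proj(cam,p,ci=None):
    c=ci or viewer.camera_info(cam); K=np.array(c["intrinsics"]);P=np.array(c["pose"])
    q=(P[:3,:3].T@(np.asarray(p)-P[:3,3]))*[1,-1,-1]; q=K@q; return q[:2]/q[2]
E
python3 - <<'E'
from h import *
a=cv2.imread("pics/side0.png")[180:350,190:450]
cv2.imwrite("pics/c1.png",cv2.resize(a,None,fx=3,fy=3,interpolation=cv2.INTER_CUBIC))
for n,uv,z in [("side",(211,220),.016),("scene",(335,270),.016),("side",(200,192),.007),("scene",(290,315),.007),("side",(270,208),.03),("scene",(277,233),.03),("side",(280,266),.06)]: print(n,uv,pt(n,uv,z))
E
```

```text
side (211, 220) [ 0.4363 -0.021   0.016 ]
scene (335, 270) [0.4334 0.0028 0.016 ]
side (200, 192) [0.4459 0.141  0.007 ]
scene (290, 315) [0.4424 0.1511 0.007 ]
side (270, 208) [ 0.5893 -0.0394  0.03  ]
scene (277, 233) [ 0.5873 -0.0436  0.03  ]
side (280, 266) [ 0.5125 -0.2996  0.06  ]
```

View pics/c1.png

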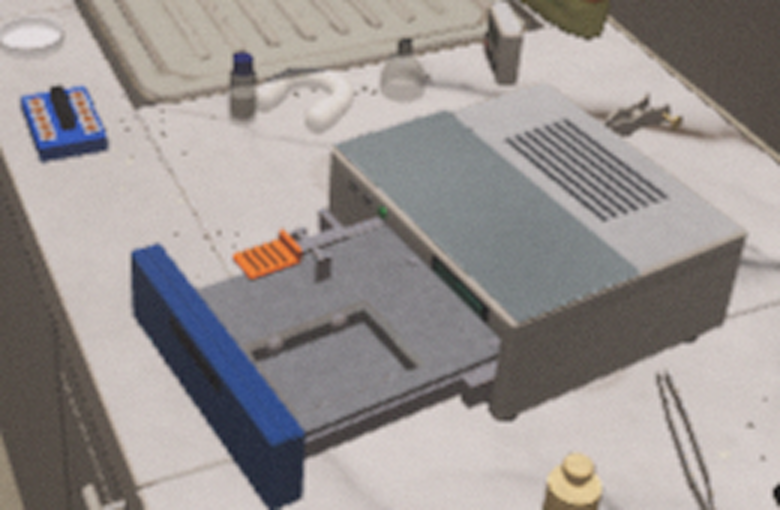

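The crop shows the panel's top corners at crop (133,254) and (272,443), and the reader's top corners at (332,148), (513,323), (745,236) and (545,85). The cassette's top corners are at (22,97), (95,85), (107,137) and (42,152). I'll fit poses to these.

```bash
python3 - <<'E'
from h import *
from scipy.optimize import least_squares
ci=viewer.camera_info("side")
def fit(L,px,x0):
    L=np.array(L);px=np.array(px,float)/3+[190-.33,180-.33]
    def w(p):
        c,s=np.cos(p[2]),np.sin(p[2]); return np.c_[p[0]+c*L[:,0]-s*L[:,1],p[1]+s*L[:,0]+c*L[:,1],L[:,2]]
    f=lambda p:(np.array([proj("side",q,ci) for q in w(p)])-px)
    o=least_squares(lambda p:f(p).ravel(),x0); print(o.x); print(f(o.x)); return o.x
p=fit([(-.264,.1,.07),(-.264,-.1,.07),(-.252,-.1,.07),(-.1,.108,.099),(-.1,-.108,.099),(.1,-.108,.099),(.1,.108,.099)],[(133,254),(272,443),(303,432),(332,148),(513,323),(745,236),(545,85)],[.7,-.35,-.2])
c,s=np.cos(p[2]),np.sin(p[2])
for n,l in dict(recess=(-.175,-.025),pad=(-.178,.06),front=(-.264,0)).items(): print(n,p[0]+c*l[0]-s*l[1],p[1]+s*l[0]+c*l[1])
for px in [(22,97),(95,85),(107,137),(42,152)]: print(pt("side",np.array(px)/3+[190,180],.016))
for px in [(52,88),(66,86),(76,122),(64,128)]: print(pt("side",np.array(px)/3+[190,180],.032))
E
```

```text
[ 0.6959 -0.3321  0.1355]
[[-1.1822 -1.291 ]
 [ 1.0032  0.9694]
 [-3.3242  2.1506]
 [-0.6101 -1.044 ]
 [ 1.0873  0.4594]
 [ 2.7311 -2.5627]
 [ 0.6416 -2.7172]]
recess 0.5258532136345638 -0.38047167258221776
pad 0.5113949470133792 -0.2966566469226695
front 0.4342913231247642 -0.36772725395006883
[0.412  0.0259 0.016 ]
[0.4766 0.0231 0.016 ]
[ 0.4641 -0.0581  0.016 ]
[ 0.4083 -0.0607  0.016 ]
[0.4347 0.0064 0.032 ]
[0.4467 0.0055 0.032 ]
[ 0.4404 -0.051   0.032 ]
[ 0.4289 -0.0562  0.032 ]
```

```bash
cat >> h.py <<'E'
from scipy.spatial.transform import Rotation as Ro
def to(target,yaw=None):
    "shift/turn in move units to go to target pos (yaw deg of tool x)"
    s=r.sense(); R=Ro.from_quat(s["ee_rot"]).as_matrix()
    d=R.T@(np.array(target)-s["tcp_pos"]); y=np.degrees(np.arctan2(R[1,0],R[0,0]))
    t=0 if yaw is None else -((yaw-y+180)%360-180)
    print("t",s["time"],"pos",s["tcp_pos"],"yaw",y,"tilt",np.degrees(np.arccos(-R[2,2])),"shift units",d/.15,"turn units",t/60,"F",s["contact_force"])
E
python3 - <<'E'
from h import *
c=viewer.camera_info("wrist"); s=r.sense(); R=Ro.from_quat(s["ee_rot"]).as_matrix()
P=c["pose"]; print(c["intrinsics"]); print(R.T@(P[:3,3]-s["tcp_pos"])); print(R.T@P[:3,:3])
to([.43,-.33,.27],7.8)
E
```

```text
[[324.5877   0.     284.7611]
 [  0.     324.5877 213.3035]
 [  0.       0.       1.    ]]
[ 0.0761 -0.0004 -0.1312]
[[ 0.0006  0.956   0.2932]
 [ 1.     -0.0007  0.0002]
 [ 0.0003  0.2932 -0.956 ]]
t 0.1 pos [ 0.1884 -0.5162  0.2416] yaw 20.043658366392517 tilt 0.09022256553362133 shift units [ 1.9385 -0.6143 -0.188 ] turn units 0.20406097277320848 F [0.7853 0.0186 0.3675]
```

```bash
python3 -m inch '[[[0.296,-0.053,-0.024],0],[[0.296,-0.053,-0.024],0],[[0.296,-0.053,-0.024],0],[[0.296,-0.053,-0.024],0],[[0.296,-0.053,-0.024],0],[[0.296,-0.053,-0.024],0],[[0.296,-0.053,-0.024],0],[[0.296,-0.053,-0.024],0]]'
python3 -m inch '[[[0,0,0],0.102],[[0,0,0],0.102],[[0,0,0],0],[[0,0,0],0]]'
python3 - <<'E'
from h import *
to([.5,-.335,.27],7.8)
c=viewer.camera_info("wrist"); np.savez("w1.npz",K=c["intrinsics"],P=c["pose"])
im=viewer.snapshot("wrist"); cv2.imwrite("pics/w1.png",im[:,:,::-1])
cv2.imwrite("pics/w1b.png",cv2.resize(im[:,:,::-1],(800,600),interpolation=cv2.INTER_CUBIC))
E
```

```text
time: 0.9
tcp_pos: [0.5017, -0.3339, 0.2708]
ee_rot: [0.985, 0.174, -0.0, -0.0]
contact_force: [0.1, -0.9, -0.7]
grip_width: 1.0
grip_force: 0.0
time: 1.3
tcp_pos: [0.5002, -0.3351, 0.2707]
ee_rot: [0.998, 0.069, -0.0, -0.0]
contact_force: [-0.5, 0.2, 0.2]
grip_width: 0.998
grip_force: 0.0
t 1.3 pos [ 0.5002 -0.3351  0.2707] yaw 7.923419692489383 tilt 0.046237854083371444 shift units [-0.001  -0.001   0.0045] turn units 0.002056994874823204 F [-0.4776  0.161   0.2104]
```

View pics/w1b.png

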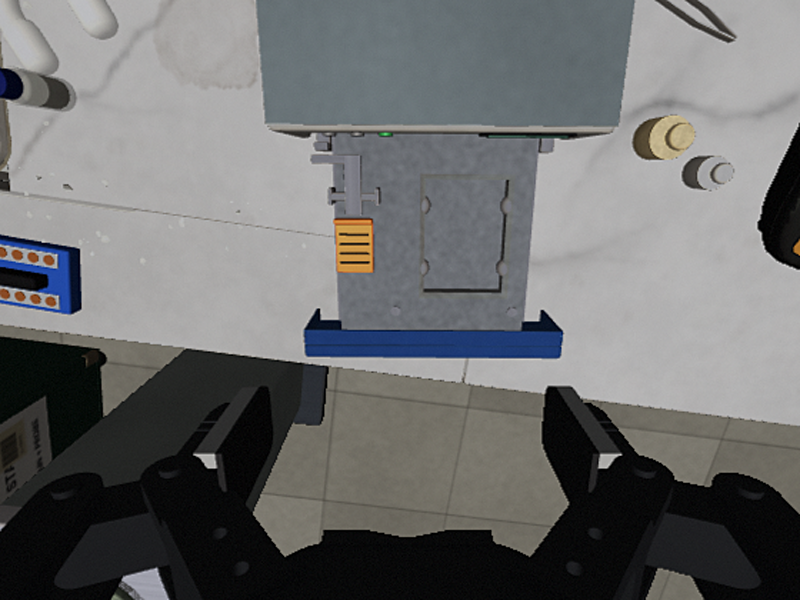

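The wrist picture (scaled 800x600) shows the recess corners at about (421,176), (509,178), (504,292) and (422,292). The orange pad spans (335,220) to (373,272), the blue panel is at y 330–357, and the cassette is at the left edge.

```bash
python3 - <<'E'
from h import *
d=np.load("w1.npz"); ci=dict(intrinsics=d["K"],pose=d["P"])
f=lambda uv,z:pt("wrist",(np.array(uv)+.5)/1.4286-.5,z,ci)
R=np.array([f(u,.038) for u in [(421,176),(509,178),(504,292),(422,292)]]); print(R,R.mean(0))
L=np.array([f(u,.060) for u in [(335,220),(372,219),(373,271),(337,272)]]); print(L,L.mean(0))
for u,z in [((265,124),.099),((621,127),.099),((304,357),.07),((562,357),.07),((304,338),.07),((562,338),.07)]: print(u,f(u,z))
# expected
for th in [.1355]:
  pass
to([.42,-.02,.25],84.5)
E
```

```text
[[ 0.5671 -0.3355  0.038 ]
 [ 0.5749 -0.4017  0.038 ]
 [ 0.4865 -0.4158  0.038 ]
 [ 0.4772 -0.3497  0.038 ]] [ 0.5264 -0.3757  0.038 ]
[[ 0.5283 -0.2772  0.06  ]
 [ 0.5327 -0.3039  0.06  ]
 [ 0.4943 -0.3091  0.06  ]
 [ 0.4897 -0.2823  0.06  ]] [ 0.5112 -0.2931  0.06  ]
(265, 124) [ 0.5856 -0.2348  0.099 ]
(621, 127) [ 0.6139 -0.4504  0.099 ]
(304, 357) [ 0.4214 -0.2646  0.07  ]
(562, 357) [ 0.4492 -0.4627  0.07  ]
(304, 338) [ 0.4372 -0.2634  0.07  ]
(562, 338) [ 0.4646 -0.4589  0.07  ]
t 1.35 pos [ 0.5001 -0.3353  0.2708] yaw 7.881930392509608 tilt 0.03424550700007051 shift units [-0.2407 -2.1552  0.1398] turn units -1.2769678267915063 F [-0.8396 -0.8614 -0.4769]
```

```bash
python3 -m inch '[[[-0.015,-0.268,0.059],0],[[-0.015,-0.268,0.059],0],[[-0.015,-0.268,0.059],0],[[-0.015,-0.268,0.059],0],[[-0.015,-0.268,0.059],0],[[-0.015,-0.268,0.059],0],[[-0.015,-0.268,0.059],0],[[-0.015,-0.268,0.059],0]]' -0.3 >/dev/null
python3 -m inch '[[[0,0,0],-0.143],[[0,0,0],-0.143],[[0,0,0],-0.143],[[0,0,0],-0.143],[[0,0,0],-0.143],[[0,0,0],-0.143],[[0,0,0],-0.143],[[0,0,0],-0.143]]' >/dev/null
python3 -m inch '[[[0,0,0],-0.133],[[0,0,0],0],[[0,0,0],0]]'
python3 - <<'E'
from h import *
to([.4385,-.019,.2],84.5)
c=viewer.camera_info("wrist"); np.savez("w2.npz",K=c["intrinsics"],P=c["pose"])
im=viewer.snapshot("wrist"); cv2.imwrite("pics/w2b.png",cv2.resize(im[:,:,::-1],(800,600),interpolation=cv2.INTER_CUBIC))
E
```

```text
time: 3.25
tcp_pos: [0.4389, -0.0193, 0.2004]
ee_rot: [0.742, 0.671, 0.0, 0.0]
contact_force: [0.7, 0.2, -0.0]
grip_width: 0.65
grip_force: 0.0
t 3.25 pos [ 0.4389 -0.0193  0.2004] yaw 84.26059387897048 tilt 0.011923891437133217 shift units [ 0.0018 -0.0026  0.0025] turn units -0.0039901020171583925 F [ 0.6677  0.1761 -0.0088]
```

View pics/w2b.png

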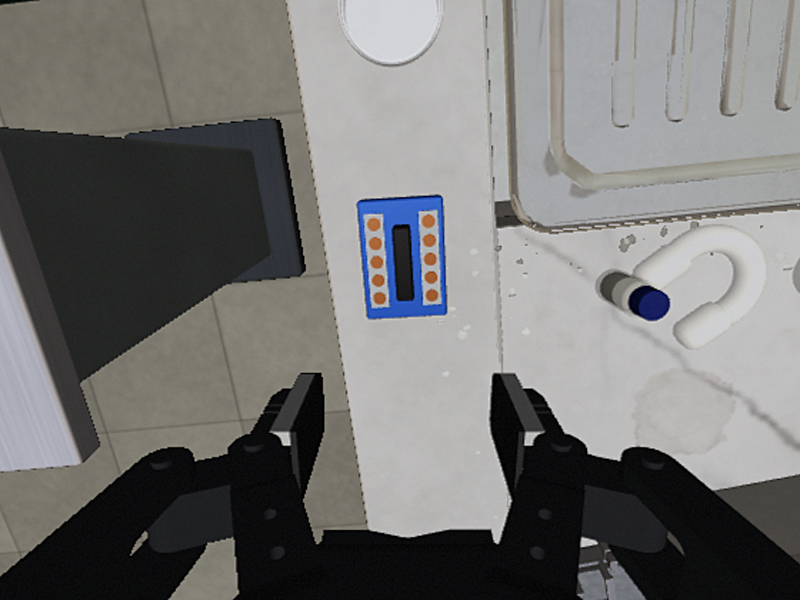

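The wrist view shows the cassette's top corners at about (358,200), (441,195), (446,314) and (368,319). The ridge top is at (393,226), (410,225), (414,299) and (397,300). The vial at (650,300) is clear of the grasp.

```bash
python3 - <<'E'
from h import *
d=np.load("w2.npz"); ci=dict(intrinsics=d["K"],pose=d["P"])
f=lambda uv,z:pt("wrist",(np.array(uv)+.5)/1.4286-.5,z,ci)
for z,q in [(.016,[(358,200),(441,195),(446,314),(368,319)]),(.032,[(393,226),(410,225),(414,299),(397,300)])]:
    A=np.array([f(u,z) for u in q]); print(A,A.mean(0)); v=(A[0]+A[1]-A[2]-A[3])/2; print(np.linalg.norm(v),np.degrees(np.arctan2(v[1],v[0])), np.linalg.norm(A[0]-A[1]))
E
```

```text
[[ 0.4126  0.0357  0.016 ]
 [ 0.4678  0.0334  0.016 ]
 [ 0.4649 -0.0498  0.016 ]
 [ 0.4089 -0.048   0.016 ]] [ 0.4385 -0.0072  0.016 ]
0.08350731337763698 87.71580680372354 0.05527205134879906
[[ 0.4346  0.0183  0.032 ]
 [ 0.4455  0.0178  0.032 ]
 [ 0.4434 -0.0317  0.032 ]
 [ 0.4319 -0.0313  0.032 ]] [ 0.4388 -0.0067  0.032 ]
0.049576762836094745 87.21121187591785 0.010934754465511249
```

```bash
python3 -m inch '[[[0.082,-0.0095,0],0],[[0,0,0],-0.054],[[0,0,0.3],0],[[0,0,0.3],0],[[0,0,0.25],0],[[0,0,0.15],0],[[0,0,0],0],[[0,0,0],0]]' >/dev/null
python3 - <<'E'
from h import *
to([.4387,-.007,.031],87.5)
E
```

```text
t 4.1 pos [ 0.4386 -0.0061  0.0505] yaw 87.66505370878501 tilt 0.051239492173956354 shift units [-0.0058  0.0009  0.1302] turn units 0.002750895146417065 F [0.2643 0.2277 0.8561]
```

```bash
python3 -m inch '[[[-0.006,0,0.065],0],[[0,0,0.062],0],[[0,0,0],0]]'; python3 -m inch '[[[0,0,0],0],[[0,0,0],0],[[0,0,0],0],[[0,0,0],0],[[0,0,0],0],[[0,0,0],0]]' 1; python3 -m inch '[[[0,0,-0.1],0],[[0,0,-0.2],0],[[0,0,-0.2],0],[[0,0,-0.1],0],[[0,0,0],0],[[0,0,0],0]]'; python3 -c "
from h import *
to([.5262,-.3762,.12],7.9)"
```

```text
time: 4.4
tcp_pos: [0.4384, -0.0075, 0.0308]
ee_rot: [0.721, 0.692, -0.0, -0.0]
contact_force: [0.1, 0.0, -0.3]
grip_width: 0.649
grip_force: 0.0
time: 5.0
tcp_pos: [0.4389, -0.0076, 0.0317]
ee_rot: [0.721, 0.693, 0.0, 0.0]
contact_force: [-1.2, -0.3, 4.7]
grip_width: 0.119
grip_force: 59.7
time: 5.6
tcp_pos: [0.4385, -0.0075, 0.1209]
ee_rot: [0.721, 0.693, 0.0, 0.0]
contact_force: [-0.0, -0.1, -1.2]
grip_width: 0.115
grip_force: 58.9
t 5.6 pos [ 0.4385 -0.0075  0.1209] yaw 87.65998394080971 tilt 0.013311922034275408 shift units [-2.4318  0.6844  0.0063] turn units 1.3293330656801616 F [-0.0153 -0.1379 -1.2165]
```

```bash
python3 -m inch '[[[0,0,-0.1],0],[[0,0,-0.1],0.143],[[0,0,0],0.143],[[0,0,0],0.143],[[0,0,0],0.143],[[0,0,0],0.143],[[0,0,0],0.143],[[0,0,0],0.143]]' >/dev/null
python3 -m inch '[[[0,0,0],0.143],[[0,0,0],0.143],[[0,0,0],0.042],[[0,0,0],0]]' > /dev/null
python3 -m inch '[[[0.03,0.314,0],0],[[0.03,0.314,0],0],[[0.03,0.314,0],0],[[0.03,0.314,0],0],[[0.03,0.314,0],0],[[0.03,0.314,0],0],[[0.03,0.314,0],0],[[0.03,0.314,0],0]]' >/dev/null
python3 -m inch '[[[0,0,0],0],[[0,0,0],0],[[0,0,0],0]]'
python3 - <<'E'
from h import *
to([.5262,-.3762,.12],7.9)
c=viewer.camera_info("wrist"); np.savez("w3.npz",K=c["intrinsics"],P=c["pose"])
im=viewer.snapshot("wrist"); cv2.imwrite("pics/w3b.png",cv2.resize(im[:,:,::-1],(800,600),interpolation=cv2.INTER_CUBIC))
E
```

```text
time: 7.9
tcp_pos: [0.5254, -0.3743, 0.1499]
ee_rot: [0.998, 0.07, -0.001, -0.001]
contact_force: [0.3, 0.8, -1.2]
grip_width: 0.118
grip_force: 59.1
t 7.9 pos [ 0.5254 -0.3743  0.1499] yaw 7.982500633146074 tilt 0.17567274938730604 shift units [0.0039 0.0137 0.1995] turn units 0.0013750105524347116 F [ 0.2844  0.8232 -1.1615]
```

View pics/w3b.png

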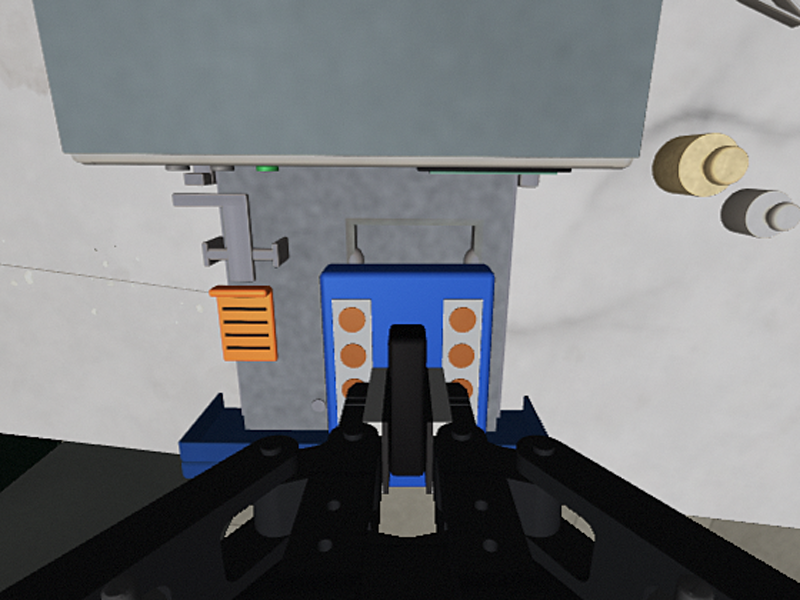

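The view shows the held cassette's far top edge at (322,268)–(494,267) and the ridge between the fingers. The recess far edge is at (348,219)–(478,219) and the pad at (220–276, 287–361).

```bash
python3 - <<'E'
from h import *
d=np.load("w3.npz"); ci=dict(intrinsics=d["K"],pose=d["P"])
f=lambda uv,z:pt("wrist",(np.array(uv)+.5)/1.4286-.5,z,ci)
s=r.sense(); R=Ro.from_quat(s["ee_rot"]).as_matrix(); T=lambda p:R.T@(p-s["tcp_pos"])*1000
for n,u,z in [("cas",(322,268),.135),("cas",(494,267),.135),("casback",(408,487),.135),("ridge near",(389,330),.151),("r",(425,330),.151),("rec",(348,219),.038),("rec",(478,219),.038),("pad",(220,296),.06),("pad",(271,296),.06),("pad",(224,361),.06),("pad",(276,361),.06),("front",(72,155),.099),("front",(638,157),.099)]: print(n,f(u,z),T(f(u,z)))
E
```

```text
cas [ 0.5646 -0.3404  0.135 ] [ 43.3017 -27.8705  15.4097]
cas [ 0.5727 -0.3952  0.135 ] [43.6745 27.4371 15.3028]
casback [ 0.4854 -0.3796  0.135 ] [-40.5625  -0.1277  15.4677]
ridge near [ 0.5525 -0.3644  0.151 ] [27.9715 -5.8669 -0.6123]
r [ 0.554 -0.375  0.151] [27.9848  4.877  -0.633 ]
rec [ 0.5684 -0.3363  0.038 ] [ 47.7289 -31.2419 112.4105]
rec [ 0.5778 -0.4031  0.038 ] [ 47.762   36.1996 112.2808]
pad [ 0.5247 -0.2797  0.06  ] [ 12.389  -93.4386  90.577 ]
pad [ 0.5283 -0.3048  0.06  ] [ 12.4143 -68.0937  90.5282]
pad [ 0.4897 -0.2825  0.06  ] [-22.698  -95.5336  90.6276]
pad [ 0.4935 -0.3092  0.06  ] [-22.6583 -68.5296  90.5757]
front [ 0.5857 -0.2384  0.099 ] [  78.4289 -125.9511   51.5517]
front [ 0.6145 -0.4481  0.099 ] [77.7404 85.7148 51.1456]
```

```bash
python3 -m inch '[[[0,0.016,0],0],[[0,0,0.15],0],[[0,0,0.2],0],[[0,0,0.12],0],[[0,0,0.03],0],[[0,0,0],0]]'; python3 -m inch '[[[0,0,0.02],0],[[0,0,0.02],0],[[0,0,0],0]]' ; python3 -m inch '[[[0,0,0.02],0],[[0,0,0.01],0],[[0,0,0],0]]'
```

```text
time: 8.55
tcp_pos: [0.5264, -0.3773, 0.076]
ee_rot: [0.998, 0.07, -0.0, -0.0]
contact_force: [-0.2, 0.3, -0.4]
grip_width: 0.118
grip_force: 59.1
time: 8.85
tcp_pos: [0.5268, -0.3783, 0.0707]
ee_rot: [0.998, 0.069, 0.0, 0.0]
contact_force: [0.1, -0.4, -1.1]
grip_width: 0.116
grip_force: 59.1
time: 9.15
tcp_pos: [0.5264, -0.3779, 0.0655]
ee_rot: [0.998, 0.069, -0.0, -0.0]
contact_force: [-0.6, 0.7, -2.1]
grip_width: 0.12
grip_force: 59.2
```

```bash
python3 -m inch '[[[0,0,0.015],0],[[0,0,0.015],0],[[0,0,0],0]]'; python3 -m inch '[[[0,0,0.015],0],[[0,0,0.015],0],[[0,0,0],0]]' ; python3 -m inch '[[[0,0,0.015],0],[[0,0,0.01],0],[[0,0,0],0]]'
```

```text
time: 9.45
tcp_pos: [0.5268, -0.378, 0.061]
ee_rot: [0.998, 0.069, 0.0, -0.0]
contact_force: [0.8, 0.8, -1.1]
grip_width: 0.114
grip_force: 59.2
time: 9.75
tcp_pos: [0.5264, -0.3779, 0.0561]
ee_rot: [0.998, 0.069, -0.0, -0.0]
contact_force: [1.6, 0.7, -1.8]
grip_width: 0.123
grip_force: 59.0
time: 10.05
tcp_pos: [0.5266, -0.3782, 0.0537]
ee_rot: [0.998, 0.069, 0.0, 0.0]
contact_force: [-0.8, 2.2, 5.4]
grip_width: 0.116
grip_force: 60.0
```

```bash
python3 -m inch '[[[0,0,0.015],0],[[0,0,0.015],0],[[0,0,0],0]]'; python3 -m inch '[[[0,0,0.02],0],[[0,0,0.02],0],[[0,0,0],0]]' 
```

```text
time: 10.35
tcp_pos: [0.5291, -0.378, 0.0536]
ee_rot: [0.998, 0.07, 0.003, 0.001]
contact_force: [-3.4, 10.2, 28.4]
grip_width: 0.12
grip_force: 63.0
time: 10.65
tcp_pos: [0.5307, -0.3779, 0.0534]
ee_rot: [0.998, 0.07, 0.005, 0.001]
contact_force: [-9.8, 18.8, 62.5]
grip_width: 0.118
grip_force: 67.4
```

```bash
python3 -m inch '[[[0,0,-0.04],0],[[0,0,-0.02],0],[[0,0,0],0]]'; python3 -m inch '[[[0,0,0],0],[[0,0,0],0],[[0,0,0],0],[[0,0,0],0]]' 0.2;  python3 -m inch '[[[0,0,-0.1],0],[[0,0,-0.3],0],[[0,0,-0.3],0],[[0,0,0],0],[[0,0,0],0]]'
python3 - <<'E'
from h import *
to([.5115,-.2924,.15],7.9)
c=viewer.camera_info("wrist"); np.savez("w4.npz",K=c["intrinsics"],P=c["pose"])
im=viewer.snapshot("wrist"); cv2.imwrite("pics/w4b.png",cv2.resize(im[:,:,::-1],(800,600),interpolation=cv2.INTER_CUBIC))
E
```

```text
time: 10.95
tcp_pos: [0.5281, -0.3784, 0.0536]
ee_rot: [0.998, 0.069, 0.002, 0.001]
contact_force: [0.5, 5.8, 17.8]
grip_width: 0.116
grip_force: 61.6
time: 11.35
tcp_pos: [0.5259, -0.3782, 0.0505]
ee_rot: [0.998, 0.069, -0.001, -0.0]
contact_force: [-0.3, -0.8, -0.0]
grip_width: 0.401
grip_force: 0.0
time: 11.85
tcp_pos: [0.5275, -0.3792, 0.1591]
ee_rot: [0.998, 0.069, 0.001, 0.002]
contact_force: [0.6, -0.7, -0.6]
grip_width: 0.401
grip_force: 0.0
t 11.85 pos [ 0.5275 -0.3792  0.1591] yaw 7.91797380163124 tilt 0.24607821290175558 shift units [-0.0261 -0.5878  0.0583] turn units 0.00029956336052047543 F [ 0.5651 -0.6533 -0.5902]
```

View pics/w4b.png

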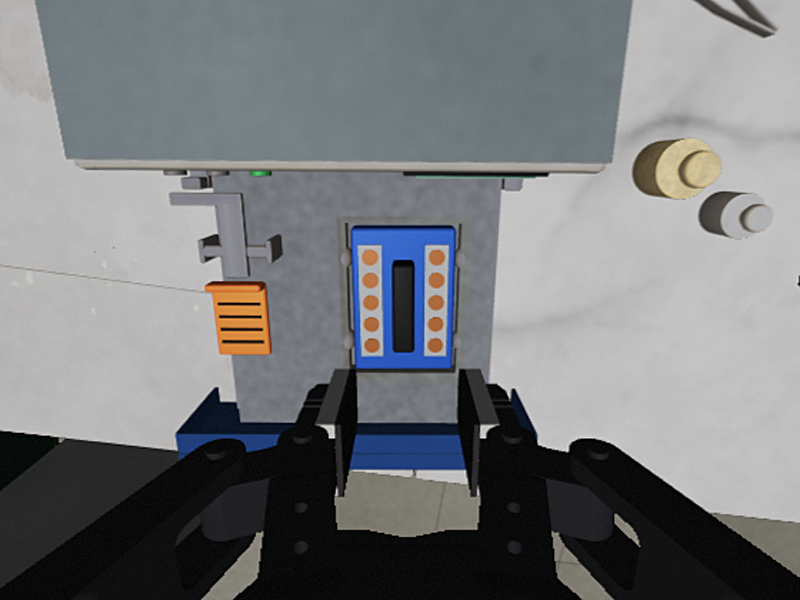

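The cassette sits inside the recess, with top corners at about (351,227), (455,226), (453,368) and (357,368). The pad is at (210,291)–(270,353).

```bash
python3 - <<'E'
from h import *
d=np.load("w4.npz"); ci=dict(intrinsics=d["K"],pose=d["P"])
f=lambda uv,z:pt("wrist",(np.array(uv)+.5)/1.4286-.5,z,ci)
for z in (.038,.046):
  A=np.array([f(u,z) for u in [(351,227),(455,226),(453,368),(357,368)]]); print(z,np.linalg.norm(A[0]-A[1]),np.linalg.norm(A[3]-A[2]),np.linalg.norm(A[0]-A[3]),np.linalg.norm(A[1]-A[2]),A.mean(0))
B=np.array([f(u,.038) for u in [(339,218),(462,217)]]);print("recess far",B,np.linalg.norm(B[0]-B[1]))
L=np.array([f(u,.06) for u in [(211,292),(266,292),(271,353),(219,355)]]); print(L,L.mean(0))
print("panel",f((178,456),.07),f((536,432),.07))
E
```

```text
0.038 0.05628809123489071 0.0569813650111942 0.08319543909227196 0.08379714749466029 [ 0.5288 -0.377   0.038 ]
0.046 0.054504478330598835 0.05517578419101647 0.0805592072448643 0.08114184918314672 [ 0.5311 -0.3767  0.046 ]
recess far [[ 0.5698 -0.336   0.038 ]
 [ 0.5794 -0.4015  0.038 ]] 0.066197856307282
[[ 0.526  -0.2772  0.06  ]
 [ 0.5299 -0.3052  0.06  ]
 [ 0.4963 -0.3095  0.06  ]
 [ 0.4913 -0.282   0.06  ]] [ 0.5109 -0.2935  0.06  ]
panel [ 0.4326 -0.2647  0.07  ] [ 0.4743 -0.4568  0.07  ]
```

```bash
python3 -m inch '[[[-0.008,-0.2925,0],0],[[-0.007,-0.2925,0],0],[[0,0,0.2],0],[[0,0,0.2],0],[[0,0,0.09],0],[[0,0,0],0],[[0,0,0],0]]' 1; python3 -m inch '[[[0,0,0.03],0],[[0,0,0.03],0],[[0,0,0],0]]'; python3 -c "
from h import *
to([.5132,-.2926,.06],7.9)"
```

```text
time: 12.6
tcp_pos: [0.5121, -0.2918, 0.0829]
ee_rot: [0.998, 0.069, -0.0, -0.0]
contact_force: [0.3, 0.5, -0.1]
grip_width: -0.003
grip_force: 0.0
time: 12.9
tcp_pos: [0.5122, -0.2917, 0.0739]
ee_rot: [0.998, 0.069, -0.0, -0.0]
contact_force: [-0.5, -0.4, 0.0]
grip_width: -0.003
grip_force: 0.0
t 12.9 pos [ 0.5122 -0.2917  0.0739] yaw 7.906685944828799 tilt 0.0012551050481252053 shift units [0.0061 0.0069 0.0928] turn units 0.00011143241381338006 F [-0.4564 -0.4277  0.0366]
```

Tip now at about 0.063. Pressing the lever.

```bash
python3 -m inch '[[[0.006,0.006,0.02],0],[[0,0,0.02],0],[[0,0,0],0]]'; python3 -m inch '[[[0,0,0.02],0],[[0,0,0.01],0],[[0,0,0],0]]'; python3 -m inch '[[[0,0,0.015],0],[[0,0,0],0]]'
```

```text
time: 13.2
tcp_pos: [0.5134, -0.2927, 0.0683]
ee_rot: [0.998, 0.069, 0.0, 0.0]
contact_force: [-1.6, -0.4, 4.8]
grip_width: 0.002
grip_force: 2.6
time: 13.5
tcp_pos: [0.5136, -0.2927, 0.0642]
ee_rot: [0.998, 0.069, 0.0, 0.0]
contact_force: [-1.7, 0.2, 6.8]
grip_width: 0.002
grip_force: 3.7
time: 13.7
tcp_pos: [0.5143, -0.2927, 0.0631]
ee_rot: [0.998, 0.069, 0.001, 0.001]
contact_force: [-1.4, 1.4, 12.0]
grip_width: 0.002
grip_force: 6.0
```

```bash
python3 -m inch '[[[0.03,0,0.005],0],[[0.03,0,0],0],[[0,0,0],0]]'; python3 -m inch '[[[0.03,0,0],0],[[0.03,0,0],0],[[0,0,0],0]]'; python3 -m inch '[[[0.03,0,0],0],[[0.03,0,0],0],[[0,0,0],0]]'
```

```text
time: 14.0
tcp_pos: [0.5243, -0.2915, 0.063]
ee_rot: [0.998, 0.069, 0.002, 0.001]
contact_force: [-1.0, 3.1, 14.7]
grip_width: -0.005
grip_force: 7.3
time: 14.3
tcp_pos: [0.5332, -0.2902, 0.063]
ee_rot: [0.998, 0.069, 0.002, 0.001]
contact_force: [-1.0, 2.0, 14.7]
grip_width: 0.001
grip_force: 7.1
time: 14.6
tcp_pos: [0.5421, -0.2891, 0.063]
ee_rot: [0.998, 0.069, 0.002, 0.001]
contact_force: [-1.1, 1.7, 14.1]
grip_width: 0.0
grip_force: 7.0
```

```bash
python3 -m inch '[[[0,0,-0.15],0],[[0,0,-0.3],0],[[-0.238,0.1,0],0],[[-0.238,0.098,0],0],[[-0.238,0.098,0],0],[[-0.238,0.098,0],0],[[0,0,0],0],[[0,0,0],0]]'
python3 - <<'E'
from h import *
to([.4088,-.3672,.062],7.9)
im=viewer.snapshot("side")[180:350,190:450]; cv2.imwrite("pics/s5.png",cv2.resize(im[:,:,::-1],None,fx=3,fy=3,interpolation=cv2.INTER_CUBIC))
E
```

```text
time: 15.4
tcp_pos: [0.4064, -0.3672, 0.128]
ee_rot: [0.998, 0.068, 0.0, -0.0]
contact_force: [0.5, 0.7, 0.0]
grip_width: -0.001
grip_force: 0.0
t 15.4 pos [ 0.4064 -0.3672  0.128 ] yaw 7.814789773680918 tilt 0.04193546012580651 shift units [0.0158 0.0021 0.4402] turn units -0.0014201704386512877 F [0.5272 0.7087 0.0233]
```

View pics/s5.png

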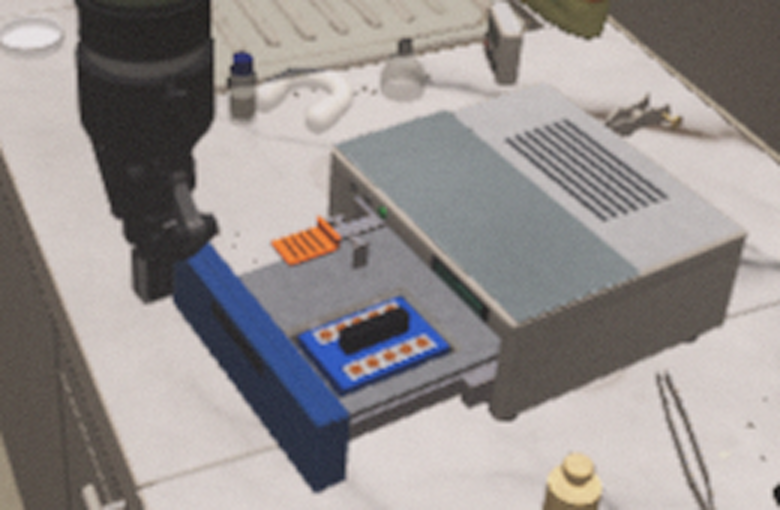

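The tray is about 25 mm in, the lever is back up and the cassette is flush; the panel top now runs from (175,265) to (345,430). Next I push the front panel.

```bash
python3 -m inch '[[[0,0,0.22],0],[[0,0,0.22],0],[[0.1,0,0],0],[[0.1,0,0],0],[[0.05,0,0],0],[[0.05,0,0],0],[[0,0,0],0]]'; python3 -m inch '[[[0.1,0,0],0],[[0.1,0,0],0],[[0.1,0,0],0],[[0.1,0,0],0],[[0.1,0,0],0],[[0,0,0],0]]'; python3 -c "
from h import *
to([.6961-.135*.9905,-.3274-.135*.1374,.062],7.9)"
```

```text
time: 16.15
tcp_pos: [0.4533, -0.361, 0.0632]
ee_rot: [0.998, 0.07, 0.001, 0.001]
contact_force: [-0.0, -0.6, 0.4]
grip_width: 0.003
grip_force: 0.0
time: 16.75
tcp_pos: [0.5272, -0.3505, 0.0626]
ee_rot: [0.998, 0.07, 0.001, 0.001]
contact_force: [-0.5, 0.1, -1.0]
grip_width: -0.002
grip_force: 0.0
t 16.75 pos [ 0.5272 -0.3505  0.0626] yaw 7.976340041770021 tilt 0.11956705815637296 shift units [0.2363 0.0023 0.0047] turn units 0.0012723340295001625 F [-0.485   0.0771 -1.0277]
```

```bash
python3 -m inch '[[[0.08,0,0],0],[[0.08,0,0],0],[[0.05,0,0],0],[[0,0,0],0]]'; python3 -m inch '[[[0.03,0,0],0],[[0.03,0,0],0],[[0,0,0],0]]'; python3 -c "
from h import *
to([.6961-.135*.9905,-.3274-.135*.1374,.062],7.9)"
```

```text
time: 17.15
tcp_pos: [0.5585, -0.3457, 0.0621]
ee_rot: [0.998, 0.07, 0.001, 0.0]
contact_force: [-0.2, 0.2, 0.5]
grip_width: -0.0
grip_force: 0.0
time: 17.45
tcp_pos: [0.5603, -0.3453, 0.0619]
ee_rot: [0.998, 0.068, -0.006, 0.001]
contact_force: [-17.8, -1.2, 10.3]
grip_width: -0.002
grip_force: 8.5
t 17.45 pos [ 0.5603 -0.3453  0.0619] yaw 7.800762754168549 tilt 0.6712583514632269 shift units [ 0.0132  0.006  -0.0009] turn units -0.001653954097191009 F [-17.7611  -1.2259  10.3126]
```

```bash
python3 -m inch '[[[0.015,0,0],0],[[0,0,0],0],[[-0.1,0,0],0],[[-0.25,0,0],0],[[-0.25,0,0],0],[[0,0,-0.3],0],[[0,0,0],0],[[0,0,0],0]]'
python3 - <<'E'
from h import *
to([.45,-.36,.15],7.9)
c=viewer.camera_info("wrist"); np.savez("w6.npz",K=c["intrinsics"],P=c["pose"])
im=viewer.snapshot("wrist"); cv2.imwrite("pics/w6b.png",cv2.resize(im[:,:,::-1],(800,600)))
im=viewer.snapshot("side")[180:350,190:450]; cv2.imwrite("pics/s6.png",cv2.resize(im[:,:,::-1],None,fx=3,fy=3,interpolation=cv2.INTER_CUBIC))
E
```

```text
time: 18.25
tcp_pos: [0.4798, -0.3578, 0.1085]
ee_rot: [0.998, 0.069, 0.002, 0.001]
contact_force: [0.2, -0.3, 0.4]
grip_width: 0.002
grip_force: 0.0
t 18.25 pos [ 0.4798 -0.3578  0.1085] yaw 7.899274968085599 tilt 0.22162652991797402 shift units [-0.1983 -0.012  -0.277 ] turn units -1.2083865240223683e-05 F [ 0.2241 -0.2616  0.3761]
```

View pics/w6b.png

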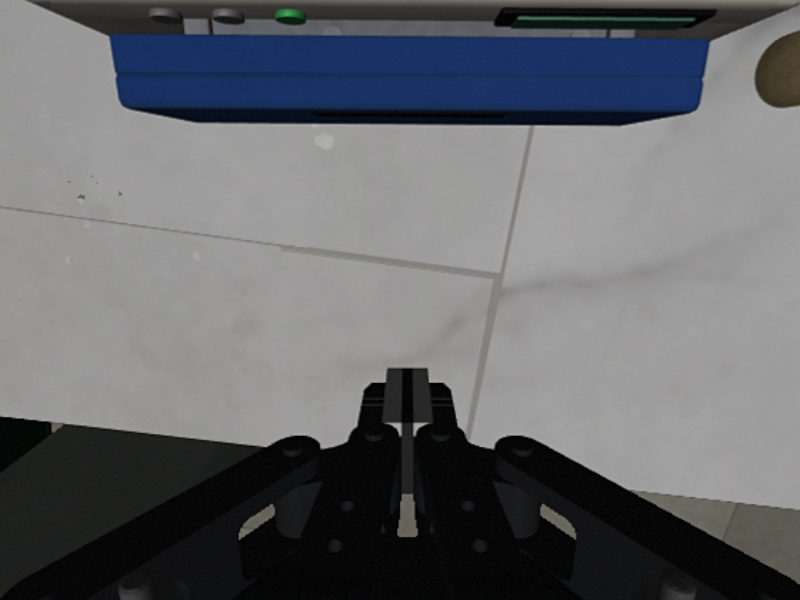

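View pics/s6.png

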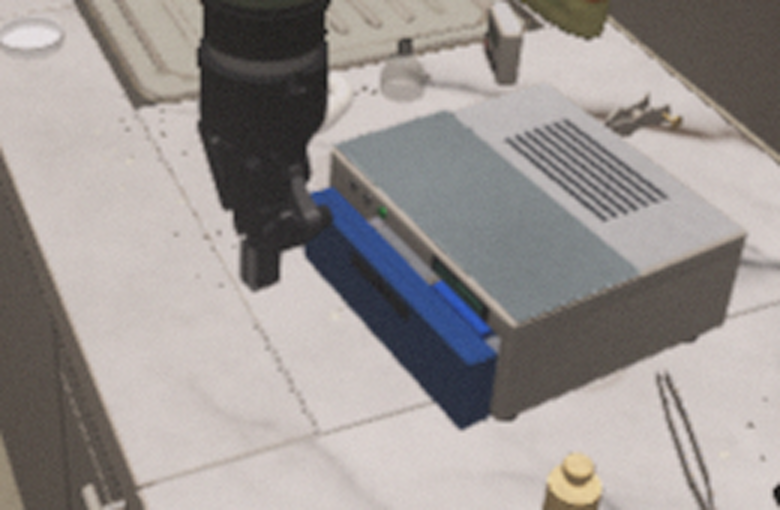

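The wrist view shows the panel's top face between rows 36 and 75. The side view shows the panel close to the reader front with a small gap. I'll check its travel.

```bash
python3 - <<'E'
from h import *
d=np.load("w6.npz"); ci=dict(intrinsics=d["K"],pose=d["P"])
f=lambda uv,z:pt("wrist",(np.array(uv)+.5)/1.4286-.5,z,ci)
O=np.array([.6961,-.3274]); c,s=np.cos(np.radians(7.9)),np.sin(np.radians(7.9))
for u in [(110,36),(710,39),(115,74),(705,77),(410,38),(410,75)]:
    p=f(u,.07)[:2]-O; print(u,1000*np.array([c*p[0]+s*p[1],-s*p[0]+c*p[1]]))
for u in [(30,3),(400,18)]:
    p=f(u,.099)[:2]-O; print(u,1000*np.array([c*p[0]+s*p[1],-s*p[0]+c*p[1]]))
ci=viewer.camera_info("side")
for x in (-124,-128,-134):
  for y in (100,-100): print(x,y,(proj("side",[O[0]+.001*(c*x-s*y),O[1]+.001*(s*x+c*y),.07],ci)-[190,180])*3)
E
```

```text
(110, 36) [-102.9594   96.8909]
(710, 39) [-103.6166  -98.6937]
(115, 74) [-114.1817   97.31  ]
(705, 77) [-114.9031  -99.1747]
(410, 38) [-103.4323   -0.7028]
(410, 75) [-114.3904   -0.7298]
(30, 3) [-102.0125  100.1845]
(400, 18) [-105.3946    2.2052]
-124 100 [302.7125 187.8548]
-124 -100 [468.1604 358.5471]
-128 100 [297.978  189.4096]
-128 -100 [462.9411 360.7081]
-134 100 [290.8461 191.7518]
-134 -100 [455.0733 363.9658]
```

```bash
python3 -m inch '[[[0,0,0.31],0],[[0.2,0,0],0],[[0.2,0,0],0],[[0.1,0,0],0],[[0.043,0,0],0],[[0,0,0],0]]';  python3 -m inch '[[[0.04,0,0],0],[[0,0,0],0]]'; python3 -m inch '[[[0.05,0,0],0],[[0,0,0],0],[[0,0,0],0]]'
```

```text
time: 18.95
tcp_pos: [0.5592, -0.3446, 0.0591]
ee_rot: [0.998, 0.07, -0.001, -0.001]
contact_force: [-0.0, -0.1, -0.1]
grip_width: -0.003
grip_force: 0.0
time: 19.15
tcp_pos: [0.5601, -0.3447, 0.0593]
ee_rot: [0.998, 0.068, -0.005, -0.0]
contact_force: [-12.3, -0.1, 4.8]
grip_width: 0.004
grip_force: 5.9
time: 19.45
tcp_pos: [0.5602, -0.3446, 0.0593]
ee_rot: [0.998, 0.066, -0.012, -0.0]
contact_force: [-31.6, -2.9, 16.6]
grip_width: -0.0
grip_force: 15.9
```

```bash
python3 -m inch '[[[-0.1,0,0],0],[[-0.25,0,0],0],[[-0.25,0,0],0],[[-0.2,0,-0.3],0],[[0,0,-0.3],0],[[0,0,0],0],[[0,0,0],0],[[0,0,0],0]]'; python3 -c "
from station import r
print(r.close_job())"
```

```text
time: 20.25
tcp_pos: [0.4556, -0.3594, 0.1461]
ee_rot: [0.998, 0.069, -0.0, -0.001]
contact_force: [0.9, -0.5, -0.6]
grip_width: -0.002
grip_force: 0.0
the job is handed in; nothing more can be done
None
```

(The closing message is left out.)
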